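Push the terminal cover off a conveyor drive box

TASK

The control box of the tray conveyor's drive is to be wired, so open its terminal compartment: press the snap tab of the cover in with a fingertip and, with it in, push the released cover along its grooves and right off the end of the box, so that it ends lying flat on the bench, the right way up. Only press and push: do not lift or carry the cover, and leave the other things on the bench where they are.

Things in the scene. Friction and masses are not known exactly. Their poses are not given: they have to be found in the camera images.
- drive_box: low aluminium control box fixed to the bench, 180 mm long (x), 92 wide (y), 30 high, on a 196 x 130 x 3 mm steel foot plate. Origin: centre of the underside, z up. x = -90 to -34 mm: closed electronics end, 24 mm high, ribs on top, black plugs on its end face. x = -34 to +90 mm: terminal compartment under the grey plastic cover, which slides off towards +x only, over the open end
- open_end (a point): middle of the box's open +x end, 16 mm above the bench, at the level the cover slides on (x = 90 mm in the box's frame). The cover runs in a groove along each side of the box; lips 4 mm thick, tops 30 mm above the bench, roof the grooves from x = -17 to +90 mm, with 72 mm open between them. Past this end the cover drops 16 mm to the bench
- terminal_cover: grey plastic cover with its snap tab, 119 mm long (x), 80 wide, about 100 g in all; origin at mid-length and mid-width of its underside, axes as the box's when seated. Its +x part is a raised ribbed panel, 83 mm long, 68 wide, top 20 mm above the underside (36 mm above the bench when seated); its -x part, next to the electronics end, is the tab
- cover_mid (a point): point at mid-length and mid-width of the cover, 8 mm above its underside. Seated it is at x = 28.5, y = 0, z = 24 mm in the box's frame; with the cover flat on the bench it is 8 mm up. The cover's tail is 59.5 mm to -x of it, so the cover is clear of the box when this point is 150 mm or more along x from the box's origin
- tab_top (a point): centre of the snap tab's top, at x = -13, y = 0, z = 30 mm in the box's frame (seated, tab up). Ridged plate 35 mm long (x), 66 wide. 18 mm to +x of this point the panel's end wall stands 6 mm above the tab when up, 12 mm when pressed in: a fingertip on the tab bears on it to push the cover. Ears at the tab's -x end, 78 mm over all, butt on the ends of the lips and lock the cover
- snap_tab (a joint): how far the tab is pressed straight down: 0 = up (locked), 0.006 m = fully in (its top 24 mm above the bench). 2 N starts it, 6.5 N takes it fully in, and it springs back. From about 0.0045 m on its ears pass under the lips; once the cover has then slid some 4 mm the lips keep the tab in until the cover is off
- screwdriver: screwdriver lying on the bench, about 190 mm long; origin at its underside, long axis x; leave alone
- skate_wheel: spare steel conveyor wheel lying flat, 48 mm across, 18 mm high; origin at its underside centre; leave alone
- cable_gland: black plastic cable gland standing on the bench, 27 mm across, 33 mm high; origin at its underside centre; leave alone
- pastry_cutter: steel ring cutter, 66 mm across, 40 mm high; origin at its underside centre; leave alone
- screw_jar: glass jar with steel cap, 64 mm across, 75 mm high; origin at its underside centre; leave alone
- oil_spray: spray can, 56 mm across, 170 mm high; origin at its underside centre; leave alone
- palette_knife: palette knife lying on the bench, about 260 mm long; origin at its underside, long axis x; leave alone
There are look-alikes about, which are no part of the job. Of the things shaped like the terminal_cover, the grey one is meant.

How it is judged:
By the outcome, as a careful person would: the job done as asked, in the order asked, and still so for the second after the job is handed in, with the robot touching nothing.
It also fails if it takes over 32 s, if anything falls off the work surface, if the arm or the gripper's body presses on something with over 40 N, if the wrist force passes 120 N, or if a joint passes its speed limit or range.

ROBOT

A 7-joint arm with a two-finger parallel gripper is mounted at the origin on the work surface. World frame = base frame: x ahead of the robot, y to its left, z up, the work surface at z = 0. Lengths are in m, angles in rad, forces in N, time in s.
With the tool pointing down it reaches from about 0.425 to 0.875 m from the base axis. Payload 4.7 kg.
Tool frame: the origin (TCP) lies on the centre line of the jaws, within the pads' length; the fingertips stand 14 mm ahead of it and the grasp point (between the pads) lies 5 mm behind it; z points along the fingers, y is the line along which they close (so a half turn about z gives the same grasp; the last joint's range is limited). The gripper opens to 87 mm and grips with 3 to 60 N. Pads are 19 mm wide; open, the fingers measure 117 mm over their backs; the gripper's body (75 mm by 190 mm) begins 51 mm behind the grasp point.
Start: joints at [1.27, 0.321, -0.07, 1.45, 0.023, 1.371, -0.057], TCP at [0.201, -0.618, 0.197] pointing down, gripper open.
Joint ranges: [-2.86, 2.86], [-0.3, 2.09], [-1.38, 1.24], [0.06, 2.45], [-1.56, 4.7], [0.09, 2.05], [-2.69, 2.69]. Speed limits (rad/s): [2.57, 2.57, 3.14, 3.14, 3.14, 3.14, 3.14].

INTERFACE

Orientations are given as a rotation vector (axis times angle).
In Python, from bench import * gives the robot as it stands.
- The arm moves only by the shell command python3 -m jog 'ROWS' [FORCE]. ROWS is JSON, a list of rows, each an object of numbers: "claw": the finger opening in mm, from 0 to 87; "dx", "dy", "dz": the shift along the tool's x, y, z in mm; "spin": the turn about the tool's z in degrees. In form: [{"claw": .., "dx": .., "dy": .., "dz": .., "spin": ..}, ...]. A call has 1 to 20 rows; each row is the pose to reach, as a shift and turn from the pose commanded when the call began, along the tool's axes at that moment; what a row does not reach only later rows make up. A row lasts 1/12 s, in which the tool goes at most 41.7 mm and 7.16 degrees, less where a joint would pass 70% of its speed; a pose out of reach is approached as far as the arm can. A call with a gripper value outside its range is refused whole. The fingers move at their own pace and stop on an object; FORCE is the grip in N (left out, the last holds). Time passes only in rows, so rows that repeat a pose let the fingers close. It gives the time, the measured TCP pose, the force, the opening and the grip force at its end, in the units of the state.
- get_state(): the state, without advancing time (a new reading comes with each control period).
- get_image(name): name is "scene" or "top" or "wrist"; returns a dict with "frame" (480x640x3 uint8, red, green, blue), "depth" (480x640 float32, m along the optical axis (not along the pixel's ray), 0 where there is no reading), "K" (3x3 intrinsics, pixels), "T" (4x4, takes a point from camera to world coordinates); the wrist camera has in their place "mount" (4x4, takes a point from camera to tool coordinates, whose origin is the TCP and whose axes are the flange's). Camera axes: x right, y down, z forward; pixel columns grow to the right and rows downward; lengths in m; the calibration is good to about 2 mm. A picture is of the moment at which its call begins: read the wrist's pose just before it.
- close_job(): hands the job in; it is judged then, once.
The state is a dict: "time": time; "joint_positions": joint angles; "qd": joint speeds; "joint_torque": joint torques, N m; "position": TCP position; "tool_rot": TCP orientation; "ft_force": force on the tool from outside, world axes, zero at the start; "torque": the same for the moment, N m; "grip_width": opening from 0.0 (shut) to 1.0 (fully open); "grip_force": force on a finger pad.
Only numpy, scipy, OpenCV 4.12 (cv2) and the standard library are available. Lean on these libraries where they do the work, as an engineer would, in place of code of your own. Each camera call takes 0.05 s, during which the arm holds its last target. There are 200 camera calls.

## Working session

There is one attempt and no reset: what is moved stays moved. The work goes in short steps, Python scripts to look and compute and a shell command to move; the robot and the scene stay as the last step left them, time stands still between calls to the robot, and variables do not carry over. Pictures are saved under pics/ and viewed, at most 10 in all, crops included, and the job is handed in when it is done.

```bash
mkdir -p pics; python3 - <<'E'
from bench import *
import cv2,numpy as np
s=get_state();print(s["time"],s["position"],s["tool_rot"],s["ft_force"])
for n in("scene","top"):
    d=get_image(n);cv2.imwrite(f"pics/{n}0.png",d["frame"][...,::-1]);np.savez(f"{n}0.npz",**d);print(n,d["K"].tolist(),d["T"].round(3).tolist())
E
```

```text
0.0 [ 0.20100338 -0.61750577  0.19636551] [-3.10091402e+00 -4.92167474e-01  6.95306428e-04] [ 0.55534693  0.27765293 -0.99026278]
scene [[591.4962050919091, 0.0, 327.9552395168961], [0.0, 591.4962050919091, 241.0664000805351], [0.0, 0.0, 1.0]] [[-0.111, 0.751, -0.651, 1.4], [0.994, 0.089, -0.067, 0.124], [0.008, -0.654, -0.756, 1.067], [0.0, 0.0, 0.0, 1.0]]
top [[456.94246322871663, 0.0, 312.8415725612935], [0.0, 456.94246322871663, 240.41322398243415], [0.0, 0.0, 1.0]] [[0.005, -0.995, 0.101, 0.405], [-1.0, -0.007, -0.018, 0.032], [0.018, -0.101, -0.995, 1.323], [0.0, 0.0, 0.0, 1.0]]
```

View pics/scene0.png

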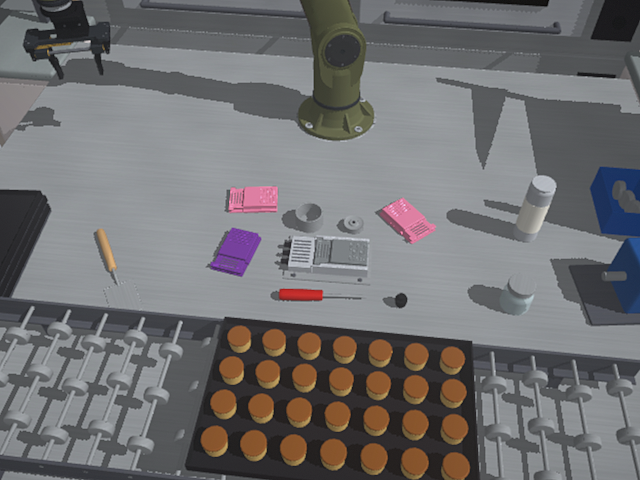

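View pics/top0.png

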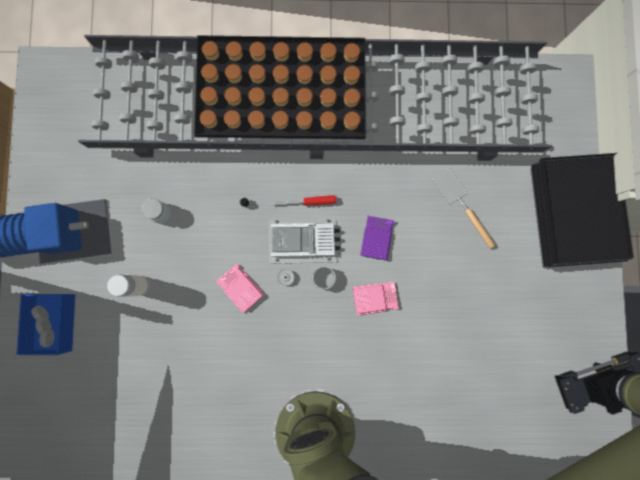

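Scene: the box is at about (305,240) in the top view, with its plugs to the right, so the open end faces left (world +y). Things shaped like the cover: grey seated one (292,238), purple (377,238), pink (240,288), pink (376,298). I choose the grey one on the box. Next I measure it and check a close crop.

```bash
cat > h.py <<'E'
import numpy as np,cv2
def pts(d,T):
    D=d["depth"];v,u=np.indices(D.shape);K=d["K"]
    P=np.stack([(u-K[0,2])/K[0,0]*D,(v-K[1,2])/K[1,1]*D,D],-1)
    return P@T[:3,:3].T+T[:3,3]
E
python3 - <<'E'
from h import *
d=dict(np.load("top0.npz"));P=pts(d,d["T"])
c=P[225:262,262:350]
bench=P[270:285,295:310,2].mean();print("bench z",bench)
for lo,hi in((.012,.06),(.031,.06)):
    m=((c[...,2]-bench>lo)&(c[...,2]-bench<hi)).astype(np.uint8)
    n,l,st,_=cv2.connectedComponentsWithStats(m);k=1+st[1:,4].argmax()
    q=c[l==k][:,:2].astype(np.float32);print(lo,cv2.minAreaRect(q*1000),len(q))
im=d["frame"][200:290,210:410];cv2.imwrite("pics/crop.png",cv2.resize(im,None,fx=4,fy=4,interpolation=2)[...,::-1])
for n,(u,v) in dict(gland=(244,202),wheel=(288,278),pinkcorner=(238,265),pink2=(263,296)).items():print(n,P[v,u].round(3))
E
```

```text
bench z 0.005202444038499718
0.012 ((537.1586303710938, 30.34217071533203), (88.28144836425781, 195.6239471435547), 1.043217420578003) 1941
0.031 ((539.2567749023438, 84.85997772216797), (51.257225036621094, 83.12723541259766), 20.02904510498047) 148
gland [0.644 0.206 0.033]
wheel [0.429 0.079 0.012]
pinkcorner [ 0.466  0.224 -0.004]
pink2 [0.378 0.15  0.002]
```

View pics/crop.png

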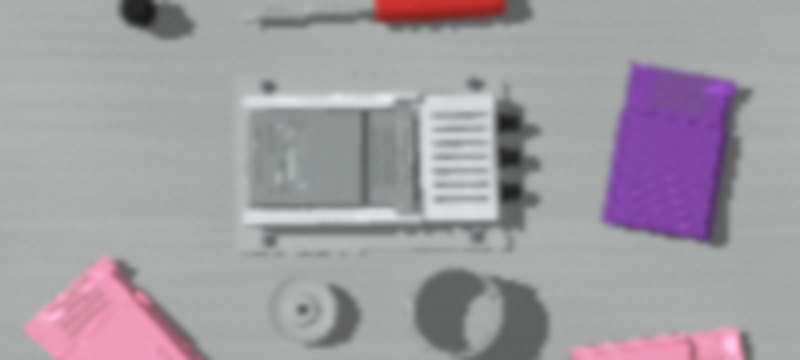

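The crop shows the grey cover seated: panel at crop x 247–362, tab at 368–415, and the electronics end with plugs to the right. The sliding direction (image left, world +y) is clear. I move over the tab with the fingers shut.

```bash
python3 -m jog '[{"claw":0,"dx":517,"dy":-503,"dz":0,"spin":-72},{"claw":0,"dx":517,"dy":-503,"dz":0,"spin":-72},{"claw":0,"dx":517,"dy":-503,"dz":0,"spin":-72},{"claw":0,"dx":517,"dy":-503,"dz":0,"spin":-72},{"claw":0,"dx":517,"dy":-503,"dz":0,"spin":-72},{"claw":0,"dx":517,"dy":-503,"dz":0,"spin":-72},{"claw":0,"dx":517,"dy":-503,"dz":0,"spin":-72},{"claw":0,"dx":517,"dy":-503,"dz":0,"spin":-72},{"claw":0,"dx":517,"dy":-503,"dz":0,"spin":-72},{"claw":0,"dx":517,"dy":-503,"dz":0,"spin":-72},{"claw":0,"dx":517,"dy":-503,"dz":0,"spin":-72},{"claw":0,"dx":517,"dy":-503,"dz":0,"spin":-72},{"claw":0,"dx":517,"dy":-503,"dz":0,"spin":-72},{"claw":0,"dx":517,"dy":-503,"dz":0,"spin":-72},{"claw":0,"dx":517,"dy":-503,"dz":0,"spin":-72},{"claw":0,"dx":517,"dy":-503,"dz":0,"spin":-72},{"claw":0,"dx":517,"dy":-503,"dz":0,"spin":-72},{"claw":0,"dx":517,"dy":-503,"dz":0,"spin":-72},{"claw":0,"dx":517,"dy":-503,"dz":0,"spin":-72},{"claw":0,"dx":517,"dy":-503,"dz":0,"spin":-72}]' 20
python3 - <<'E'
from h import *
from bench import *
from scipy.spatial.transform import Rotation as R
s=get_state();R0=R.from_rotvec(s["tool_rot"]).as_matrix();print(s["time"],s["position"],R0.round(3).tolist(),s["ft_force"],s["joint_positions"])
d=get_image("wrist");T=np.eye(4);T[:3,:3]=R0;T[:3,3]=s["position"];d["T"]=T@d["mount"];np.savez("w1.npz",**d)
print(d["mount"].round(3).tolist());cv2.imwrite("pics/w1.png",d["frame"][...,::-1])
E
```

```text
time: 1.77
position: [0.5367, 0.0209, 0.1968]
tool_rot: [-2.217, -2.224, 0.001]
ft_force: [0.1, -1.3, -0.4]
grip_width: 0.006
grip_force: 0.0
1.7667 [0.53670934 0.02091127 0.19684136] [[-0.003, 1.0, -0.001], [1.0, 0.003, 0.0], [0.0, -0.001, -1.0]] [ 0.0813448  -1.28360237 -0.38136854] [ 0.62486678  0.14045602 -0.77244821  1.70916372  0.10036764  1.3340624
 -0.16349704]
[[-0.001, -0.962, -0.275, 0.075], [1.0, -0.001, 0.0, -0.001], [-0.0, -0.275, 0.962, -0.187], [0.0, 0.0, 0.0, 1.0]]
```

View pics/w1.png

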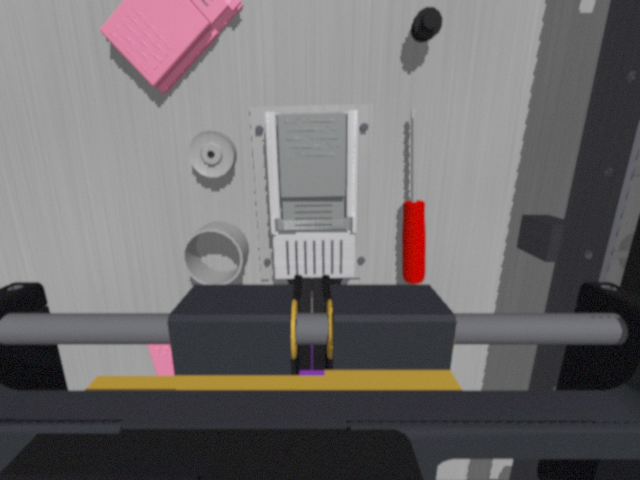

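The wrist view shows the box upright: foot plate corners at about (249,106) and (372,105), lip ends at (266,111) and (357,110), panel end edge at v≈198, tab at (280–348, 198–230). I cast rays through these.

```bash
python3 - <<'E'
from h import *
d=dict(np.load("w1.npz"));T=d["T"];K=d["K"]
def ray(u,v,z):
    r=T[:3,:3]@np.linalg.solve(K,[u,v,1.]);return (T[:3,3]+r*(z-T[2,3])/r[2]).round(4)
for n,a in dict(footL=(249,106,.003),footR=(372,105,.003),lipL=(266,111,.03),lipR=(357,110,.03),panL=(280,198,.036),panR=(345,198,.036),elL=(272,235,.024),elR=(354,234,.024),tabmid=(313,215,.030),gland=(427,38,.0),pink=(163,90,0),pinkR=(241,8,0.01)).items():print(n,ray(*a))
im=d["frame"][95:285,235:385];cv2.imwrite("pics/w1c.png",cv2.resize(im,None,fx=3,fy=3,interpolation=2)[...,::-1])
E
```

```text
footL [0.4696 0.1352 0.003 ]
footR [0.5995 0.1364 0.003 ]
lipL [0.4908 0.1278 0.03  ]
lipR [0.5804 0.1289 0.03  ]
panL [0.5032 0.0428 0.036 ]
panR [0.5706 0.0429 0.036 ]
elL [ 4.922e-01 -2.000e-04  2.400e-02]
elR [0.5829 0.0012 0.024 ]
tabmid [0.5375 0.0237 0.03  ]
gland [0.6523 0.2001 0.    ]
pink [0.3793 0.151  0.    ]
pinkR [0.4674 0.2227 0.01  ]
```

View pics/w1c.png

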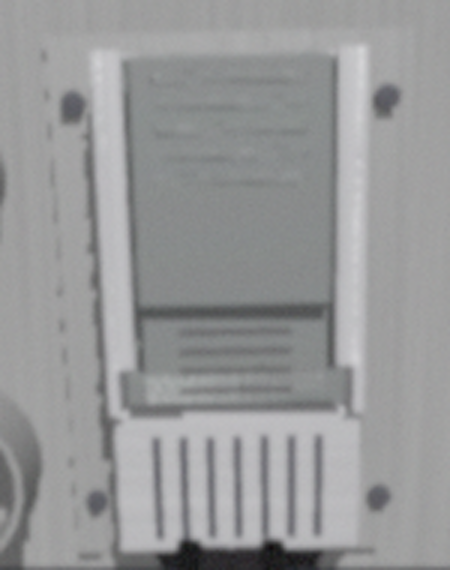

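The box origin is at about (0.5365, 0.038) with yaw ≈ 90.5°, so the tab centre is at (0.537, 0.025). I go down onto the tab.

```bash
python3 -m jog '[{"claw":0,"dx":5,"dy":0,"dz":40,"spin":0},{"claw":0,"dx":5,"dy":0,"dz":80,"spin":0},{"claw":0,"dx":5,"dy":0,"dz":115,"spin":0},{"claw":0,"dx":5,"dy":0,"dz":140,"spin":0},{"claw":0,"dx":5,"dy":0,"dz":148,"spin":0},{"claw":0,"dx":5,"dy":0,"dz":151,"spin":0},{"claw":0,"dx":5,"dy":0,"dz":153,"spin":0},{"claw":0,"dx":5,"dy":0,"dz":155,"spin":0},{"claw":0,"dx":5,"dy":0,"dz":157,"spin":0},{"claw":0,"dx":5,"dy":0,"dz":158,"spin":0},{"claw":0,"dx":5,"dy":0,"dz":158,"spin":0},{"claw":0,"dx":5,"dy":0,"dz":158,"spin":0}]'
```

```text
time: 2.82
position: [0.5375, 0.0253, 0.04]
tool_rot: [2.22, 2.222, 0.001]
ft_force: [-0.5, -0.0, -0.6]
grip_width: 0.004
grip_force: 0.0
```

```bash
python3 -m jog '[{"claw":0,"dx":0,"dy":0,"dz":1,"spin":0},{"claw":0,"dx":0,"dy":0,"dz":2,"spin":0},{"claw":0,"dx":0,"dy":0,"dz":2,"spin":0},{"claw":0,"dx":0,"dy":0,"dz":2,"spin":0}]'; python3 - <<'E'
from h import *
from bench import *
s=get_state();print(s["position"],s["ft_force"])
d=get_image("wrist");cv2.imwrite("pics/w2.png",cv2.resize(d["frame"][150:420,200:440],None,fx=2.5,fy=2.2)[...,::-1])
E
```

```text
time: 3.15
position: [0.537, 0.0253, 0.0373]
tool_rot: [-2.221, -2.222, 0.0]
ft_force: [-0.2, 0.7, -0.2]
grip_width: 0.008
grip_force: 0.0
[0.53698322 0.02531014 0.03734202] [-0.21496876  0.68787028 -0.18862569]
```

View pics/w2.png

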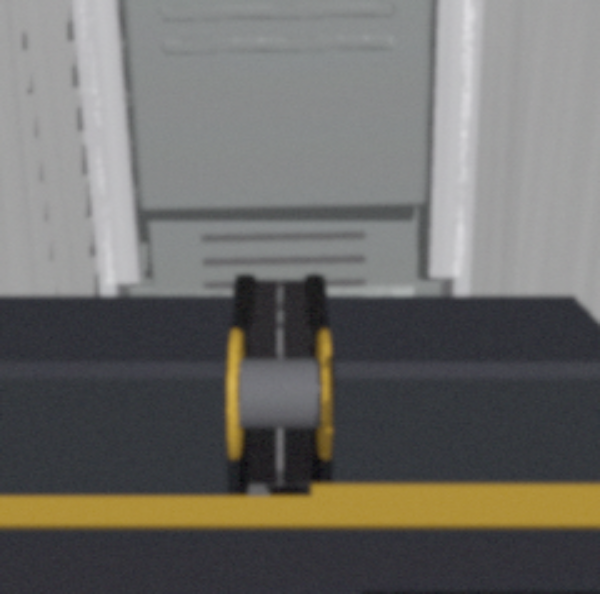

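The picture shows the shut fingertips at about (280,280), over the tab's ridges, with no visible dip or force. I check heights from the depth image.

```bash
python3 - <<'E'
from h import *
from bench import *
from scipy.spatial.transform import Rotation as R
s=get_state();T=np.eye(4);T[:3,:3]=R.from_rotvec(s["tool_rot"]).as_matrix();T[:3,3]=s["position"]
d=get_image("wrist");P=pts(d,T@d["mount"])
f=lambda x,y:(int(150+y/2.2),int(200+x/2.5))
for n,a in dict(tab=(200,265),tabR=(370,265),panel=(280,130),lipL=(110,200),lipR=(450,200),bench=(570,150),benchL=(15,150),tip=(262,300),tip2=(300,300)).items():
    v,u=f(*a);print(n,np.median(P[v-2:v+3,u-2:u+3].reshape(-1,3),0).round(4))
d1=dict(np.load("w1.npz"));P=pts(d1,d1["T"])
for n,(u,v) in dict(tab=(300,212),panel=(312,175),lip=(353,150),bench=(385,150)).items():print("w1",n,np.median(P[v-2:v+3,u-2:u+3].reshape(-1,3),0).round(4))
E
```

```text
tab [0.5171 0.0261 0.0304]
tabR [0.5589 0.0262 0.0303]
panel [0.5367 0.0652 0.0358]
lipL [0.496  0.0452 0.0302]
lipR [0.5775 0.0453 0.0302]
bench [6.158e-01 5.240e-02 2.000e-04]
benchL [ 0.4644  0.0523 -0.    ]
tip [0.5328 0.0345 0.0736]
tip2 [0.5405 0.0345 0.0749]
w1 tab [0.5237 0.0272 0.0302]
w1 panel [0.5363 0.0664 0.0357]
w1 lip [0.5778 0.0909 0.0302]
w1 bench [6.165e-01 9.060e-02 2.000e-04]
```

```bash
python3 - <<'E'
from h import *
from bench import *
from scipy.spatial.transform import Rotation as R
s=get_state();T=np.eye(4);T[:3,:3]=R.from_rotvec(s["tool_rot"]).as_matrix();T[:3,3]=s["position"]
d=get_image("wrist");P=pts(d,T@d["mount"]);print(d["K"].round(1).tolist(),s["grip_width"])
for v in range(268,300,2):print(v,P[v,[298,305,312,319,326]][:,[1,2]].round(4).tolist())
for n in("scene",):
    e=get_image(n);K,Tc=e["K"],np.linalg.inv(e["T"]);p=Tc@[.537,.025,.03,1];u,v=(K@p[:3]/p[2])[:2].astype(int);print(u,v)
    cv2.imwrite("pics/s3.png",cv2.resize(e["frame"][v-70:v+50,u-80:u+80],None,fx=5,fy=5,interpolation=2)[...,::-1])
E
```

```text
[[336.7, 0.0, 311.5], [0.0, 336.7, 241.1], [0.0, 0.0, 1.0]] 0.0014667284012835106
268 [[0.0275, 0.0305], [0.0278, 0.0314], [0.0277, 0.0312], [0.0274, 0.0304], [0.0276, 0.031]]
270 [[0.0261, 0.0303], [0.0261, 0.0302], [0.0263, 0.031], [0.0261, 0.0302], [0.0263, 0.0309]]
272 [[0.0245, 0.0295], [0.0243, 0.029], [0.0246, 0.0298], [0.0244, 0.0292], [0.0248, 0.0305]]
274 [[0.0235, 0.0304], [0.0232, 0.0295], [0.0235, 0.0303], [0.023, 0.0292], [0.0236, 0.0307]]
276 [[0.0357, 0.0643], [0.0223, 0.0309], [0.022, 0.0301], [0.0219, 0.0298], [0.0362, 0.0654]]
278 [[0.0357, 0.0669], [0.034, 0.0626], [0.0347, 0.0643], [0.0342, 0.0633], [0.0356, 0.0667]]
280 [[0.036, 0.0702], [0.0342, 0.0657], [0.0343, 0.0662], [0.0341, 0.0657], [0.0361, 0.0705]]
282 [[0.036, 0.0727], [0.0346, 0.0694], [0.0345, 0.0691], [0.0342, 0.0685], [0.0359, 0.0724]]
284 [[0.0359, 0.0748], [0.0345, 0.0716], [0.0345, 0.0716], [0.0346, 0.072], [0.0357, 0.0743]]
286 [[0.0356, 0.0766], [0.0343, 0.0737], [0.0347, 0.0744], [0.0347, 0.0746], [0.0354, 0.0762]]
288 [[0.0353, 0.0783], [0.0339, 0.0752], [0.0345, 0.0764], [0.0344, 0.0761], [0.036, 0.0798]]
290 [[0.0359, 0.0819], [0.0347, 0.0793], [0.0347, 0.0792], [0.0345, 0.0788], [0.0354, 0.0808]]
292 [[0.0359, 0.0839], [0.0342, 0.0803], [0.0343, 0.0805], [0.034, 0.0799], [0.0363, 0.0849]]
294 [[0.036, 0.0865], [0.0347, 0.0837], [0.0346, 0.0835], [0.0344, 0.0829], [0.0358, 0.0859]]
296 [[0.0357, 0.0878], [0.0345, 0.0853], [0.0344, 0.0851], [0.0347, 0.0856], [0.0357, 0.0879]]
298 [[0.0362, 0.0908], [0.0342, 0.0867], [0.0339, 0.0862], [0.0342, 0.0866], [0.0361, 0.0907]]
323 250
```

View pics/s3.png

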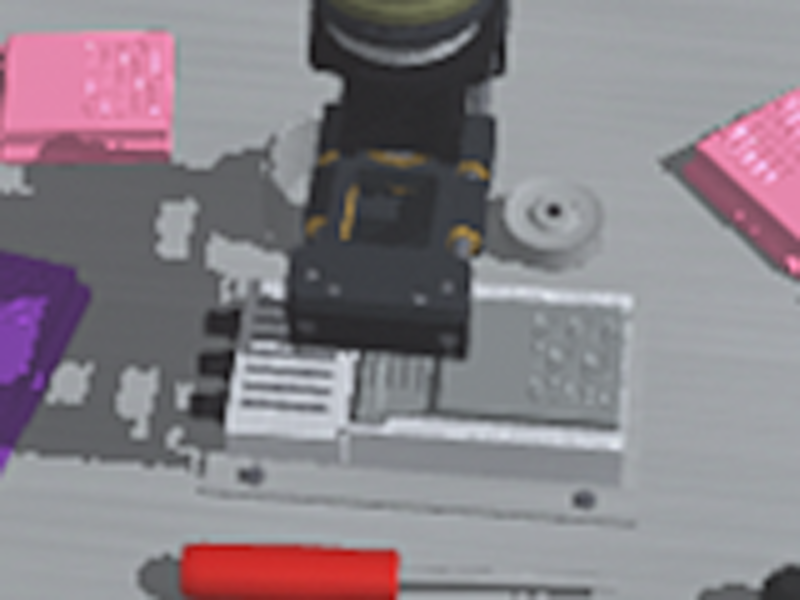

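Force and depth agree that the shut fingertips are about 33 mm above the tab: shut, they end behind the TCP instead of 14 mm ahead of it. I check whether the fingers reach further when partly open, after raising a little.

```bash
python3 -m jog '[{"claw":25,"dx":0,"dy":0,"dz":-25,"spin":0},{"claw":25,"dx":0,"dy":0,"dz":-25,"spin":0},{"claw":25,"dx":0,"dy":0,"dz":-25,"spin":0},{"claw":25,"dx":0,"dy":0,"dz":-25,"spin":0},{"claw":25,"dx":0,"dy":0,"dz":-25,"spin":0}]'; python3 - <<'E'
from h import *
from bench import *
from scipy.spatial.transform import Rotation as R
s=get_state();T=np.eye(4);T[:3,:3]=R.from_rotvec(s["tool_rot"]).as_matrix();T[:3,3]=s["position"]
d=get_image("wrist");Q=pts(d,d["mount"]);D=d["depth"]
m=(abs(Q[...,0])<.014)&(abs(Q[...,1])<.05)&(Q[...,2]>-.06)&(Q[...,2]<.02)
q=Q[m]
for y in range(-35,36,5):
    k=q[abs(q[:,1]-y/1e3)<.0025]
    if len(k)>3:print(y,len(k),"max tool z",np.sort(k[:,2])[-3:].round(4),"x",k[:,0].max().round(4))
cv2.imwrite("pics/w4.png",d["frame"][200:480,120:520,::-1])
E
```

```text
time: 3.77
position: [0.5365, 0.0251, 0.0617]
tool_rot: [-2.22, -2.222, 0.001]
ft_force: [0.1, -0.2, 0.0]
grip_width: 0.259
grip_force: 0.0
-25 5 max tool z [-0.0589 -0.0589 -0.058 ] x 0.0108
-20 243 max tool z [-0.0257 -0.0251 -0.0247] x 0.0114
-15 364 max tool z [-0.0258 -0.0254 -0.0251] x 0.0112
-10 158 max tool z [-0.0253 -0.0251 -0.0247] x 0.0096
10 243 max tool z [-0.0255 -0.025  -0.0249] x 0.01
15 361 max tool z [-0.0256 -0.0256 -0.025 ] x 0.0112
20 179 max tool z [-0.0259 -0.0254 -0.025 ] x 0.0113
```

View pics/w4.png

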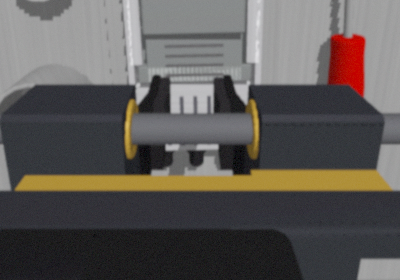

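Both fingers visibly end 25.5 mm behind the TCP, so the tip is at z_TCP + 25.5 mm. I keep the 25 mm opening, since two fingertips give a straight push, and go down to the tab by force.

```bash
python3 -m jog '[{"claw":25,"dx":0,"dy":0,"dz":30,"spin":0},{"claw":25,"dx":0,"dy":0,"dz":48,"spin":0},{"claw":25,"dx":0,"dy":0,"dz":52,"spin":0},{"claw":25,"dx":0,"dy":0,"dz":55,"spin":0},{"claw":25,"dx":0,"dy":0,"dz":57,"spin":0},{"claw":25,"dx":0,"dy":0,"dz":59,"spin":0},{"claw":25,"dx":0,"dy":0,"dz":60,"spin":0},{"claw":25,"dx":0,"dy":0,"dz":60,"spin":0},{"claw":25,"dx":0,"dy":0,"dz":60,"spin":0}]'
```

```text
time: 4.57
position: [0.5375, 0.0255, 0.0032]
tool_rot: [2.22, 2.222, 0.001]
ft_force: [-2.1, 0.2, 4.2]
grip_width: 0.283
grip_force: 1.7
```

Contact. I press fully in.

```bash
python3 -m jog '[{"claw":25,"dx":0,"dy":0,"dz":1,"spin":0},{"claw":25,"dx":0,"dy":0,"dz":2,"spin":0},{"claw":25,"dx":0,"dy":0,"dz":3,"spin":0},{"claw":25,"dx":0,"dy":0,"dz":3.5,"spin":0},{"claw":25,"dx":0,"dy":0,"dz":3.5,"spin":0},{"claw":25,"dx":0,"dy":0,"dz":3.5,"spin":0}]'
```

```text
time: 5.07
position: [0.5375, 0.0255, -0.0006]
tool_rot: [2.22, 2.222, 0.001]
ft_force: [-1.9, 0.6, 5.2]
grip_width: 0.29
grip_force: 3.1
```

```bash
python3 -m jog '[{"claw":25,"dx":0,"dy":0,"dz":1,"spin":0},{"claw":25,"dx":0,"dy":0,"dz":1,"spin":0},{"claw":25,"dx":3,"dy":0,"dz":1,"spin":0},{"claw":25,"dx":6,"dy":0,"dz":1,"spin":0},{"claw":25,"dx":8,"dy":0,"dz":1,"spin":0},{"claw":25,"dx":10,"dy":0,"dz":1,"spin":0},{"claw":25,"dx":13,"dy":0,"dz":1,"spin":0},{"claw":25,"dx":16,"dy":0,"dz":1,"spin":0},{"claw":25,"dx":19,"dy":0,"dz":1,"spin":0},{"claw":25,"dx":22,"dy":0,"dz":1,"spin":0},{"claw":25,"dx":22,"dy":0,"dz":1,"spin":0}]'; python3 - <<'E'
from h import *
from bench import *
s=get_state();print(s["position"],s["ft_force"])
d=get_image("top");cv2.imwrite("pics/t5.png",cv2.resize(d["frame"][195:285,200:350],None,fx=5,fy=5,interpolation=2)[...,::-1])
E
```

```text
time: 5.98
position: [0.5392, 0.0442, -0.0007]
tool_rot: [2.218, 2.217, -0.001]
ft_force: [-1.3, -4.5, 9.8]
grip_width: 0.289
grip_force: 4.9
[ 0.53917494  0.04424312 -0.00072401] [-1.30490102 -4.46403037  9.77750838]
```

View pics/t5.png

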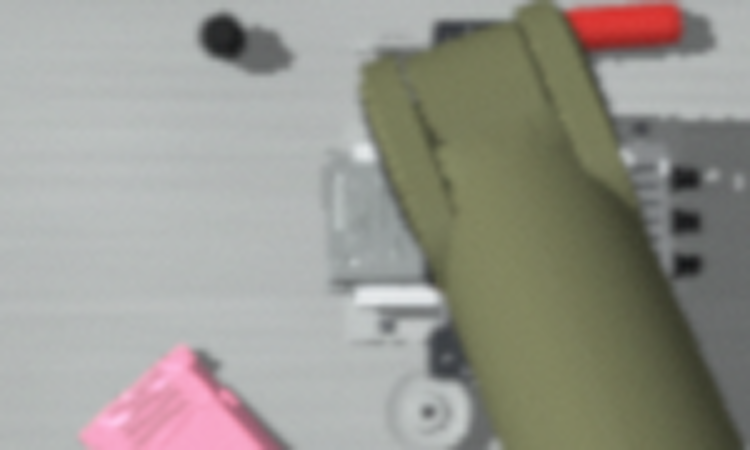

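The top view shows the cover's leading edge at crop x≈327, past the box end (≈355), so it has slid about 15 mm and is released. The way ahead is clear: pink corner at (180,350), gland at (222,37). I push on.

```bash
python3 -m jog '[{"claw":25,"dx":3,"dy":0,"dz":-1.5,"spin":0},{"claw":25,"dx":10,"dy":0,"dz":-1.5,"spin":0},{"claw":25,"dx":17,"dy":0,"dz":-1.5,"spin":0},{"claw":25,"dx":24,"dy":0,"dz":-1.5,"spin":0},{"claw":25,"dx":31,"dy":0,"dz":-1.5,"spin":0},{"claw":25,"dx":38,"dy":0,"dz":-1.5,"spin":0},{"claw":25,"dx":45,"dy":0,"dz":-1.5,"spin":0},{"claw":25,"dx":52,"dy":-1,"dz":-1.5,"spin":0},{"claw":25,"dx":59,"dy":-1,"dz":-1.5,"spin":0},{"claw":25,"dx":66,"dy":-1,"dz":-1.5,"spin":0},{"claw":25,"dx":73,"dy":-1,"dz":-1.5,"spin":0},{"claw":25,"dx":80,"dy":-1,"dz":-1.5,"spin":0},{"claw":25,"dx":86,"dy":-1,"dz":-1.5,"spin":0},{"claw":25,"dx":92,"dy":-1,"dz":-1.5,"spin":0},{"claw":25,"dx":92,"dy":-1,"dz":-1.5,"spin":0},{"claw":25,"dx":92,"dy":-1,"dz":-1.5,"spin":0}]'; python3 - <<'E'
from h import *
from bench import *
from scipy.spatial.transform import Rotation as R
s=get_state();print(s["position"],s["ft_force"])
T=np.eye(4);T[:3,:3]=R.from_rotvec(s["tool_rot"]).as_matrix();T[:3,3]=s["position"]
d=get_image("wrist");P=pts(d,T@d["mount"])
for y in np.arange(.12,.27,.01):
    k=P[(abs(P[...,0]-.537)<.02)&(abs(P[...,1]-y)<.003)&(P[...,2]<.06)]
    if len(k):print(round(y,3),np.median(k[:,2]).round(4),len(k))
cv2.imwrite("pics/w6.png",d["frame"][...,::-1])
E
```

```text
time: 7.37
position: [0.5367, 0.1397, -0.0005]
tool_rot: [2.22, 2.222, 0.002]
ft_force: [2.0, -0.1, 1.5]
grip_width: 0.287
grip_force: 1.9
[ 0.53672023  0.13971567 -0.00054876] [ 1.99142359 -0.09609302  1.53624278]
0.13 0.0243 362
0.14 0.0233 609
0.15 0.042 1305
0.16 0.0317 1006
0.17 0.0304 1015
0.18 0.029 1061
0.19 0.0276 1061
0.2 0.0266 1109
0.21 0.0253 1113
0.22 0.0239 1209
0.23 0.0222 1138
0.24 0.0001 981
0.25 0.0001 1035
0.26 0.0001 1086
0.27 0.0001 1130
```

View pics/w6.png

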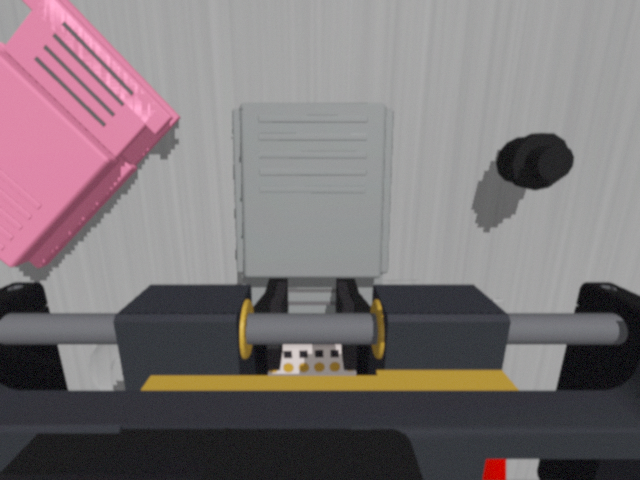

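The wrist view shows the cover straight, with its nose down on the bench (panel (238–390, 103–275)) and its tail about 11 mm still in the box. Nothing is in its way. I push it off, then follow it down and push clear of the foot plate.

```bash
python3 -m jog '[{"claw":25,"dx":4,"dy":0,"dz":0,"spin":0},{"claw":25,"dx":8,"dy":0,"dz":0,"spin":0},{"claw":25,"dx":12,"dy":0,"dz":0,"spin":0},{"claw":25,"dx":16,"dy":0,"dz":0,"spin":0},{"claw":25,"dx":18,"dy":0,"dz":0,"spin":0},{"claw":25,"dx":18,"dy":0,"dz":0,"spin":0},{"claw":25,"dx":18,"dy":0,"dz":0,"spin":0}]'; python3 - <<'E'
from h import *
from bench import *
from scipy.spatial.transform import Rotation as R
s=get_state();print(s["position"],s["ft_force"])
T=np.eye(4);T[:3,:3]=R.from_rotvec(s["tool_rot"]).as_matrix();T[:3,3]=s["position"]
d=get_image("wrist");P=pts(d,T@d["mount"])
for y in np.arange(.13,.27,.01):
    k=P[(abs(P[...,0]-.537)<.02)&(abs(P[...,1]-y)<.003)&(P[...,2]<.06)]
    if len(k):print(round(y,3),np.median(k[:,2]).round(4),len(k))
E
```

```text
time: 8.0
position: [0.5353, 0.1583, -0.0009]
tool_rot: [-2.219, -2.223, 0.0]
ft_force: [-0.3, -0.1, 0.2]
grip_width: 0.291
grip_force: 0.0
[ 0.5352865   0.15828589 -0.00090708] [-0.33028427 -0.06614582  0.15608942]
0.14 0.0156 2
0.15 0.017 478
0.16 0.0169 589
0.17 0.0351 1494
0.18 0.0219 867
0.19 0.0216 914
0.2 0.0214 942
0.21 0.0214 985
0.22 0.0213 1077
0.23 0.021 1088
0.24 0.0205 1196
0.25 0.0199 950
0.26 0.0 1000
0.27 0.0001 1040
```

The cover has dropped off; its tail now sits at the edge of the foot plate. I lower and push about 25 mm further, then retreat.

```bash
python3 -m jog '[{"claw":25,"dx":0,"dy":0,"dz":4,"spin":0},{"claw":25,"dx":0,"dy":0,"dz":7.5,"spin":0},{"claw":25,"dx":3,"dy":0,"dz":8,"spin":0},{"claw":25,"dx":7,"dy":0,"dz":8.5,"spin":0},{"claw":25,"dx":11,"dy":0,"dz":9,"spin":0},{"claw":25,"dx":15,"dy":0,"dz":9,"spin":0},{"claw":25,"dx":19,"dy":0,"dz":9,"spin":0},{"claw":25,"dx":23,"dy":0,"dz":9,"spin":0},{"claw":25,"dx":26,"dy":0,"dz":9,"spin":0},{"claw":25,"dx":28,"dy":0,"dz":9,"spin":0},{"claw":25,"dx":28,"dy":0,"dz":9,"spin":0},{"claw":25,"dx":26,"dy":0,"dz":7,"spin":0},{"claw":25,"dx":25,"dy":0,"dz":0,"spin":0},{"claw":25,"dx":20,"dy":0,"dz":-30,"spin":0},{"claw":25,"dx":10,"dy":0,"dz":-70,"spin":0},{"claw":25,"dx":-20,"dy":0,"dz":-110,"spin":0},{"claw":25,"dx":-20,"dy":0,"dz":-140,"spin":0},{"claw":25,"dx":-20,"dy":0,"dz":-140,"spin":0},{"claw":25,"dx":-20,"dy":0,"dz":-140,"spin":0}]'; python3 - <<'E'
from h import *
from bench import *
from scipy.spatial.transform import Rotation as R
s=get_state();print(s["position"],s["ft_force"])
T=np.eye(4);T[:3,:3]=R.from_rotvec(s["tool_rot"]).as_matrix();T[:3,3]=s["position"]
d=get_image("wrist");P=pts(d,T@d["mount"])
for y in np.arange(.12,.32,.01):
    k=P[(abs(P[...,0]-.537)<.02)&(abs(P[...,1]-y)<.002)&(P[...,2]<.06)]
    if len(k):print(round(y,3),np.median(k[:,2]).round(4),len(k))
cv2.imwrite("pics/w7.png",d["frame"][...,::-1])
E
```

```text
time: 9.63
position: [0.5381, 0.1367, 0.1426]
tool_rot: [2.22, 2.217, 0.006]
ft_force: [-0.3, 1.1, -0.4]
grip_width: 0.292
grip_force: 0.0
[0.53805881 0.13672687 0.14261567] [-0.34632281  1.14158495 -0.43857944]
0.12 0.0064 150
0.13 0.0036 222
0.14 0.0002 159
0.15 0.0 162
0.16 0.0128 83
0.17 0.0141 196
0.18 0.0146 171
0.19 0.0144 173
0.2 0.02 183
0.21 0.0201 225
0.22 0.0201 225
0.23 0.02 227
0.24 0.0207 231
0.25 0.0203 233
0.26 0.0201 244
0.27 0.0203 256
0.28 0.0191 99
0.29 -0.0 227
0.3 0.0001 238
0.31 -0.0001 246
```

View pics/w7.png

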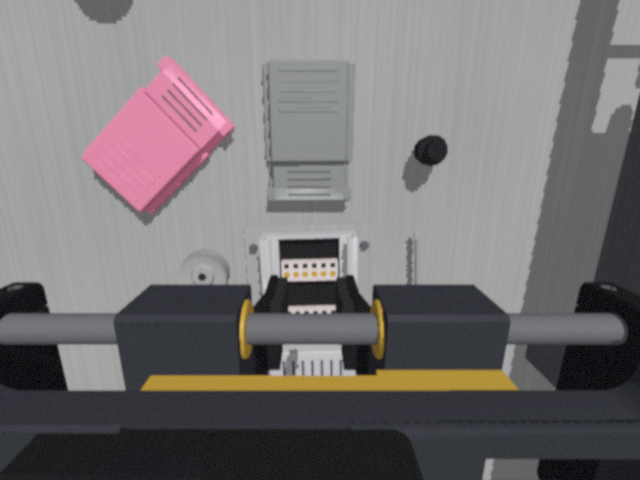

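The cover lies flat and upright on the bench at (308,130), panel top at 20 mm and tab up at 14 mm, its tail about 22 mm clear of the foot plate. The compartment is open and the neighbouring things look undisturbed, so I hand in.

```bash
python3 -c "
from bench import *
print(close_job())"
```

```text
the job is handed in; nothing more can be done
None
```

The job is handed in: I pressed in the grey cover's tab and pushed the cover off the open end, and it now lies flat and right way up on the bench, about 22 mm clear of the foot plate, with no other item seen to move, at 9.6 s of the 32 s.

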